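# Open the jammed receipt printer through its service hole

### The job

The receipt printer's opening lever has snapped off. Take the release pin from its tool block, feel it into the small service hole in the printer's front cover and gently push down until the hidden latch lets go and the roll cover springs ajar; then stand the pin back in its block and swing the roll cover all the way open so that it stays up by itself. Leave everything else on the bench where it is.

Things in the scene. Friction and masses are not known exactly. Their poses are not given: they have to be found in the camera images.
- printer: receipt printer, grey plastic, 195 deep x 145 wide x 138 high (mm), fixed to the bench. Origin: centre of its underside; x points from its front to its rear, y to its left, z up. The front cover is the flat deck over the front 60 mm, its upper face 135 above the bench; behind it the roll cover. It carries every printer part, latch included. More than 25 N between pin and printer breaks something.
- release_hole (a point): nominal centre of the round service hole, on the front cover's upper face, at x = -68.5, y = +52, z = 135 in the printer's frame. The cover's clips are broken: it sits up to 5 mm off in x and in y, so the true hole lies that far from this point (it stays put under light pushing). Hole 6 mm across, 0.5 mm bevel, cover 4 mm thick, hollow below.
- latch_arm (a point): hidden inside: nominal point on the latch's flat level arm, 38 mm below the upper face of the front cover, under the hole; 22 mm wide, so a pin through the hole always meets it. Pushed down 4.5 to 7 mm against its spring (2 to 3.5 N at first, 4.5 to 6.5 N at the end, plus rubbing in the hole) it lets the roll cover go; a hard stop comes 3 to 4 mm deeper.
- lid (a joint): roll cover, hinge along the printer's y axis at its rear (x = +82, z = 134 in the printer's frame). 0 rad: shut and latched. When the latch trips it springs up to about 0.3. Upright at 1.57; it stops at 1.85, leaning back. Let go below about 1.4 it falls back to 0.3; past upright it stays where it is left or leans back to the stop.
- lid_lip (a point): centre of the finger lip of the roll cover: a round bar 12 mm across and 24 mm long, along the printer's y, at the end of a tongue that sticks 41 mm forward from the middle of the cover's front edge; 158 mm in front of the hinge axis and 8.5 above it when shut. Can be pinched on its two end faces, and turns between the fingers as the cover swings.
- pin_grip (a point): release pin, centre of its handle. Black plastic handle 16 x 16 x 70 mm, below it a flange 24 mm across and 3 thick, below that a steel pin 4 mm across and 60 long. The z axis points from the tip up the handle; its x and y axes are square to the handle's flats. 70 g. It stands upright in the tool block, resting on its flange.
- pin_tip (a point): lower end of the release pin, on its axis, 98 mm below pin_grip.
- stand_hole (a point): mouth of the pin's hole in the tool block, centre of the block's upper face. Wooden block 70 x 110 x 64 mm high, fixed; through hole 10 mm across with a 1.5 mm bevel; two rows of small bits stand 6 mm proud, 40 mm to either side.
- paper_roll: bystander: white paper roll 76 mm across, 80 high, standing; origin under its centre.
- mouse: bystander: black mouse 105 x 60 x 35 mm; origin under its centre.
- disk_case: bystander: black disk case 115 x 76 x 14 mm; origin under its centre.
- screw_tray: bystander: steel screw tray 120 x 90 x 28 mm; origin under its centre.
- mug: bystander: white mug 82 mm across, 95 high; origin under its centre.
- driver: bystander: screwdriver 190 mm long, lying on the bench.
- cleaner: bystander: white bottle 60 mm across, 170 high; origin under its centre.
Things that resemble listed ones, but are neither listed nor needed, are in the scene too. Leave any purple or red look-alike of the printer alone.

How it is judged:
By the outcome, as a careful person would: the job done as asked, in the order asked, and still so for the second after the job is handed in, with the robot touching nothing.
It also fails if it takes over 72 s, if anything falls off the work surface, if the arm or the gripper's body presses on something with over 40 N, if the wrist force passes 120 N, or if a joint passes its speed limit or range.

### The arm

A 6-joint arm with a two-finger parallel gripper is mounted at the origin on the work surface. World frame = base frame: x ahead of the robot, y to its left, z up, the work surface at z = 0. Lengths are in m, angles in rad, forces in N, time in s.
With the tool pointing down it reaches from about 0.375 to 0.9 m from the base axis. Payload 3.1 kg.
Tool frame: the origin (TCP) lies midway between the tips of the shut fingers; the grasp point (between the pads) lies 19 mm behind it (pinch_z is the distance from the TCP to the grasp point, in m); z points along the fingers, y is the line along which they close (so a half turn about z gives the same grasp; the last joint's range is limited). The gripper opens to 85 mm and grips with 20 to 120 N. Pads are 22 mm wide; open, the fingers measure 114 mm over their backs; the gripper's body (76 mm by 85 mm) begins 54 mm behind the grasp point. The pads swing forward as they close: fully open they stand 13 mm farther back than shut.
Start: joints at [-1.423, 0.527, 1.433, -0, 1.181, -0.178], TCP at [0.201, -0.592, 0.193] pointing down, gripper open.
Joint ranges: [-3.08, 3.08], [-0.75, 2.2], [0.22, 2.44], [-1.43, 4.57], [0, 2.65], [-2.85, 2.85]. Speed limits (rad/s): [2.79, 2.79, 3.14, 3.14, 3.14, 3.14].

### API

Orientations are given as a unit quaternion [x, y, z, w].
In Python, from station import sense, snapshot, camera_params, sign_off, pinch_z gives the robot as it stands. The module is installed in compiled form; this text tells all that it offers.
- The arm moves only by the shell command python3 -m handwheel 'ROWS' [FORCE]. ROWS is JSON, a list that holds one entry, the list of rows, each a list of 7 numbers: the turn, a rotation vector about the tool's x, y, z in degrees, then the shift along the tool's x, y, z in m, then the opening, from 0 (shut) to 1 (fully open). A call has 1 to 20 rows; each row shifts and turns the commanded pose from where the row before left it, along the tool's axes as they then stand; what a row does not reach is not made up. A row lasts 1/8 s, in which the tool goes at most 62.5 mm and 10.7 degrees, less where a joint would pass 70% of its speed; a pose out of reach is approached as far as the arm can. A call with a gripper value outside its range is refused whole. The fingers move at their own pace and stop on an object; FORCE is the grip in N (left out, the last holds). Time passes only in rows, so rows that do not move let the fingers close. It gives the time, the measured TCP pose, the force, the opening and the grip force at its end, in the units of the state.
- sense(): the state, without advancing time (a new reading comes with each control period).
- snapshot(name): name is "side" or "top"; returns the picture (384x512x3 uint8, red, green, blue); there is no depth.
- camera_params(name): a dict with "fx", "fy", "cx", "cy" (pixels), "k1" (the pictures are not rectified: a ray, as slopes to the right and down, at radius r is drawn at 1 + k1 r^2 times it, then the intrinsics apply), "world_to_cam" (4x4, takes a point from world to camera coordinates). Camera axes: x right, y down, z forward; pixel columns grow to the right and rows downward; lengths in m; the calibration is good to about 2 mm. A picture is of the moment at which its call begins. camera_params takes no time and is no camera call.
- sign_off(): hands the job in; it is judged then, once.
The state is a dict: "t": time; "q": joint angles; "qd": joint speeds; "tau": joint torques, N m; "tcp_pos": TCP position; "tool_rot": TCP orientation; "force": force on the tool from outside, world axes, zero at the start; "ft_torque": the same for the moment, N m; "finger_gap": opening from 0.0 (shut) to 1.0 (fully open); "gripper_force": force on a finger pad.
Only numpy, scipy, OpenCV 4.12 (cv2) and the standard library are available. Lean on these libraries where they do the work, as an engineer would, in place of code of your own. Each camera call takes 0.05 s, during which the arm holds its last target. There are 200 camera calls.

## Working session

There is one attempt and no reset: what is moved stays moved. The work goes in short steps, Python scripts to look and compute and a shell command to move; the robot and the scene stay as the last step left them, time stands still between calls to the robot, and variables do not carry over. Pictures are saved under pics/ and viewed, at most 10 in all, crops included, and the job is handed in when it is done.

```bash
mkdir -p pics
python3 - <<'E'
from station import *
import cv2
print(sense(), pinch_z)
for n in("side","top"):
    im=snapshot(n); cv2.imwrite(f"pics/{n}0.png",im[:,:,::-1]); 
    cv2.imwrite(f"pics/{n}0b.png",cv2.resize(im[:,:,::-1],(800,600),interpolation=cv2.INTER_CUBIC))
    print(n,camera_params(n))
E
```

```text
{'t': 0.0, 'q': array([-1.42252765e+00,  5.28496504e-01,  1.43394024e+00, -1.96131704e-05,
        1.18135366e+00, -1.78487525e-01]), 'qd': array([ 0.00110585, -0.00282052,  0.00060891,  0.00038837, -0.00132722,
        0.000111  ]), 'tau': array([ 3.65376463e-04, -4.42353272e+01, -1.78023952e+01, -3.65567812e-04,
        8.36570340e-03,  8.91216487e-07]), 'tcp_pos': array([ 0.20051576, -0.59110673,  0.19150299]), 'tool_rot': array([ 9.86682255e-01,  1.62655830e-01,  7.53560990e-06, -1.09888774e-03]), 'force': array([-0.21620978,  0.06150785,  0.57109025]), 'ft_torque': array([ 0.02743497,  0.01504505, -0.05344669]), 'gripper_force': 0.0, 'finger_gap': 0.9969041202687337} 0.0187
side {'fx': 380.38035834623537, 'fy': 380.38035834623537, 'cx': 255.72626563870426, 'cy': 189.7496353671216, 'k1': -0.028123455309646155, 'world_to_cam': array([[-0.97140508, -0.23673083, -0.01818491,  0.45723162],
       [-0.12173252,  0.56234701, -0.81789182,  0.1348566 ],
       [ 0.20384644, -0.79229057, -0.57508458,  1.06632052],
       [ 0.        ,  0.        ,  0.        ,  1.        ]])}
top {'fx': 409.4013880041862, 'fy': 409.4013880041862, 'cx': 259.5616440472467, 'cy': 190.61293047930306, 'k1': -0.03489412089427647, 'world_to_cam': array([[ 0.0565867 , -0.99837305, -0.00701487, -0.01560504],
       [-0.97776725, -0.0539951 , -0.20262216,  0.50024017],
       [ 0.20191374,  0.01832463, -0.97923187,  1.36430975],
       [ 0.        ,  0.        ,  0.        ,  1.        ]])}
```

View pics/side0b.png

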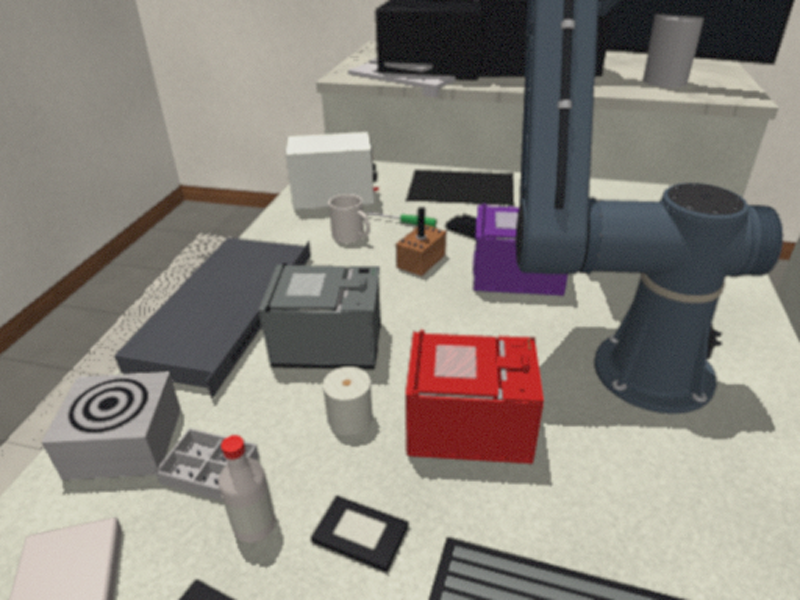

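View pics/top0b.png

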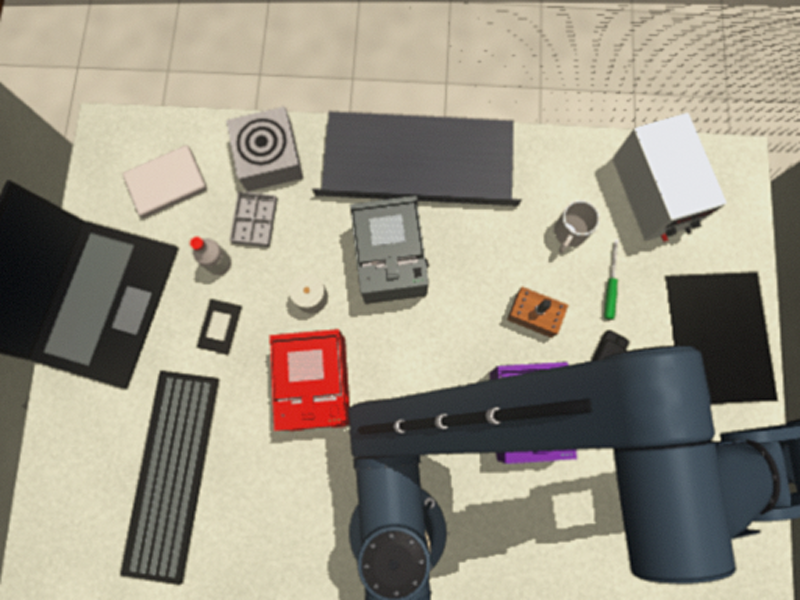

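The side view shows the grey printer near (322,315) and the brown block with the pin near (421,245). In the top view (800x600) the printer is at (391,250) with its front facing the robot, and the block is at (540,310). I'll zoom in.

```bash
cat > h.py <<'E'
import numpy as np, cv2
from station import *
from scipy.spatial.transform import Rotation as R
def K(c): return np.array([[c['fx'],0,c['cx']],[0,c['fy'],c['cy']],[0,0,1]])
def ray(n,uv):
    c=camera_params(n); T=c['world_to_cam']
    p=cv2.undistortPoints(np.array([[uv]],float),K(c),np.array([c['k1'],0,0,0,0]))[0,0]
    return -T[:3,:3].T@T[:3,3], T[:3,:3].T@np.array([*p,1])
def onz(n,uv,z):
    o,d=ray(n,uv); return o+d*(z-o[2])/d[2]
def proj(n,P):
    c=camera_params(n); T=c['world_to_cam']
    return cv2.projectPoints(np.array(P,float).reshape(-1,3),cv2.Rodrigues(T[:3,:3])[0],T[:3,3],K(c),np.array([c['k1'],0,0,0,0]))[0][:,0]
def tri(a,b):
    A=[];B=[]
    for n,uv in(("top",a),("side",b)):
        o,d=ray(n,uv); d/=np.linalg.norm(d); M=np.eye(3)-np.outer(d,d); A.append(M);B.append(M@o)
    return np.linalg.lstsq(np.vstack(A),np.hstack(B),rcond=None)[0]
E
python3 - <<'E'
import cv2,numpy as np
t=cv2.imread('pics/top0.png');s=cv2.imread('pics/side0.png')
def c(im,x,y,w,h): return cv2.resize(im[y:y+h,x:x+w],(400,300),interpolation=cv2.INTER_CUBIC)
cv2.imwrite('pics/crops.png',np.vstack([np.hstack([c(t,200,118,100,75),c(s,160,160,100,75)]),np.hstack([c(t,316,175,60,45),c(s,240,130,60,45)])]))
E
```

```text
(no output)
```

View pics/crops.png

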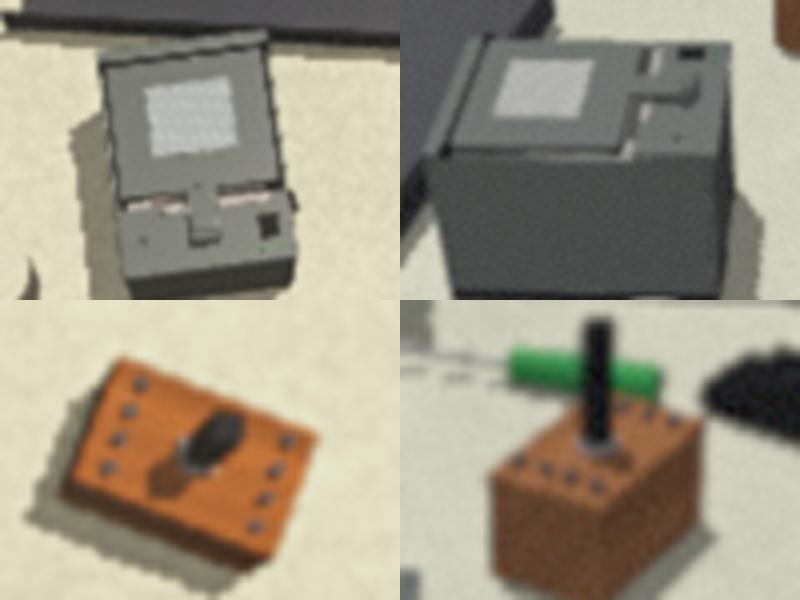

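Run:
```python
from h import *
np.set_printoptions(precision=4,suppress=True)
T=lambda x,y:((x+.5)/4-.5+200,(y+.5)/4-.5+118)
S=lambda x,y:((x-400+.5)/4-.5+160,(y+.5)/4-.5+160)
k=400/60
TB=lambda x,y:((x+.5)/k-.5+316,(y-300+.5)/k-.5+175)
SB=lambda x,y:((x-400+.5)/k-.5+240,(y-300+.5)/k-.5+130)
print('hole tri',tri(T(143,240),S(677,138)),'top',onz('top',T(143,240),.135),'side',onz('side',S(677,138),.135))
print('lip',tri(T(208,240),S(692,93)),onz('top',T(208,240),.1425+.003))
f=[onz('top',T(*p),.135) for p in((130,278),(297,258))]
print('front corners',*f,np.linalg.norm(f[0]-f[1]))
g=[onz('top',T(*p),.138) for p in((104,64),(128,230),(268,48),(285,185))];print('sides',*g)
for a,b in((f[0],f[1]),(g[0],g[1]),(g[2],g[3])):
    d=a-b;print(np.degrees(np.arctan2(d[1],d[0])))
L=[onz('top',TB(*p),.07) for p in((141,384),(130,411),(119,440),(109,468))]
Q=[onz('top',TB(*p),.07) for p in((288,441),(277,470),(266,498),(256,526))]
l=np.mean(L,0);q=np.mean(Q,0);d=l-q
print('block top',(l+q)/2,np.linalg.norm(d),np.degrees(np.arctan2(d[1],d[0])))
L=[onz('side',SB(*p),.07) for p in((519,460),(546,469),(571,477),(597,485))]
print('row side',np.mean(L,0),'vs',l,q)
print('handle top tri',tri(TB(232,420),SB(598,325)), 'flange',tri(TB(200,459),SB(597,446)))
```

```text
hole tri [0.5208 0.092  0.1365] top [0.522  0.0923 0.135 ] side [0.5206 0.0902 0.135 ]
lip [0.5247 0.0391 0.1371] [0.5224 0.0387 0.1455]
front corners [0.4897 0.1007 0.135 ] [ 0.5138 -0.0342  0.135 ] 0.1370184844968623
sides [0.6704 0.135  0.138 ] [0.529  0.1048 0.138 ] [ 0.6918 -0.0011  0.138 ] [ 0.574  -0.0213  0.138 ]
100.15028237489929
12.041476265538593
9.746145147892662
block top [ 0.4877 -0.2803  0.07  ] 0.07972648674673484 70.98432815648268
row side [ 0.5011 -0.2409  0.07  ] vs [ 0.5007 -0.2426  0.07  ] [ 0.4747 -0.318   0.07  ]
handle top tri [ 0.4909 -0.2839  0.1354] flange [ 0.4879 -0.2823  0.0643]
```

The printer's yaw is about 10.5° and the true hole is near (0.521, 0.0915). The block and pin are at about (0.488, -0.281), with the block's y axis at 71°. Next I'll move over the pin.

```bash
cat >> h.py <<'E'
def go(p,yang=None):
    "shift in present tool axes to TCP p; turn (deg rotvec, tool axes) to point down with tool y at yang deg"
    s=sense(); r=R.from_quat(s['tool_rot']); d=r.inv().apply(np.array(p)-s['tcp_pos'])
    print('t',round(s['t'],2),'tcp',s['tcp_pos'].round(4),'yang',np.degrees(np.arctan2(*r.as_matrix()[1::-1,1])).round(1),'F',s['force'].round(2),'M',s['ft_torque'].round(3),'gap',round(s['finger_gap'],3),'grip',round(s['gripper_force'],1),'tilt',r.as_matrix()[:2,2].round(4))
    print('shift mm',(d*1000).round(1))
    if yang is not None:
        a=np.radians(yang); y=np.array([np.cos(a),np.sin(a),0]); z=np.array([0,0,-1.])
        q=R.from_matrix(np.c_[np.cross(y,z),y,z])
        if abs((r.inv()*q).as_rotvec()[2])>np.pi/2: q=q*R.from_euler('z',180,degrees=True)
        print('turn',np.degrees((r.inv()*q).as_rotvec()).round(2))
E
python3 -c "
from h import *
go((.488,-.281,.235),71)"
```

```text
t 0.1 tcp [ 0.2005 -0.5912  0.1916] yang -71.3 F [ 0.12  0.18 -0.23] M [ 0.014 -0.017 -0.001] gap 1.0 grip 0.0 tilt [-0.0003  0.002 ]
shift mm [ 371.8 -201.6  -42.9]
turn [-1.200e-01  2.000e-02  3.772e+01]
```

```bash
python3 -m handwheel '[[[0,0,0,0,0,-0.045,1],[0,0,0,0.0465,-0.0252,0,1],[0,0,0,0.0465,-0.0252,0,1],[0,0,0,0.0465,-0.0252,0,1],[0,0,0,0.0465,-0.0252,0,1],[0,0,0,0.0465,-0.0252,0,1],[0,0,0,0.0465,-0.0252,0,1],[0,0,0,0.0465,-0.0252,0,1],[0,0,0,0.0465,-0.0252,0,1],[0,0,9.4,0,0,0,1],[0,0,9.4,0,0,0,1],[0,0,9.4,0,0,0,1],[0,0,9.4,0,0,0,1],[0,0,0,0,0,0,1],[0,0,0,0,0,0,1]]]' 30; python3 -c "
from h import *
go((.488,-.281,.083),71)
for n in ('top','side'): cv2.imwrite(f'pics/{n}1.png',snapshot(n)[:,:,::-1])
t=cv2.imread('pics/top1.png');s=cv2.imread('pics/side1.png')
def c(im,x,y,w,h): return cv2.resize(im[y:y+h,x:x+w],(400,300),interpolation=cv2.INTER_CUBIC)
cv2.imwrite('pics/c1.png',np.hstack([c(t,300,140,120,90),c(s,220,80,100,75)]))"
```

```text
t: 1.98
tcp_pos: [0.4881, -0.2814, 0.2372]
tool_rot: [0.987, -0.163, -0.0, -0.0]
force: [0.2, 1.0, -0.1]
finger_gap: 1.0
gripper_force: 0.0
t 1.98 tcp [ 0.4881 -0.2814  0.2372] yang -108.7 F [ 0.23  1.04 -0.1 ] M [-0.016  0.007  0.007] gap 1.0 grip 0.0 tilt [-0.0005  0.0004]
shift mm [-1.000e-01 -3.000e-01  1.542e+02]
turn [-0.01  0.03  0.26]
```

View pics/c1.png

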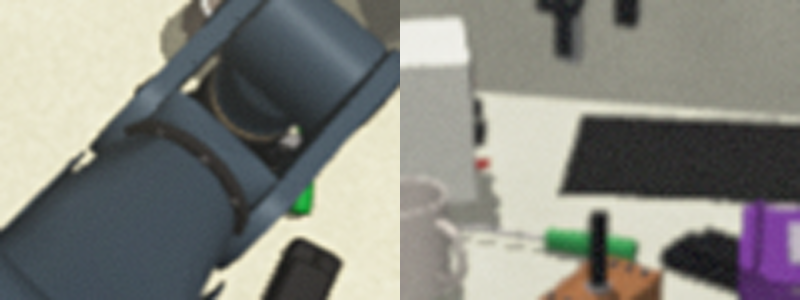

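The side crop shows the fingers at (565,40) and (628,10), straddling the pin handle at (599,215) symmetrically. I'll descend and grip.

```bash
python3 -m handwheel '[[[0,0,0,0,0,0.038,1],[0,0,0,0,0,0.038,1],[0,0,0,0,0,0.038,1],[0,0,0,0,0,0.03,1],[0,0,0,0,0,0.01,1],[0,0,0,0,0,0,1]]]' 30; python3 -m handwheel '[[[0,0,0,0,0,0,0.3],[0,0,0,0,0,0,0.1],[0,0,0,0,0,0,0],[0,0,0,0,0,0,0],[0,0,0,0,0,0,0],[0,0,0,0,0,0,0]]]' 40; python3 -c "
from h import *
go((.488,-.281,.083),71)
"
```

```text
t: 2.82
tcp_pos: [0.4883, -0.2816, 0.0834]
tool_rot: [0.986, -0.164, -0.0, -0.0]
force: [0.2, -0.4, 0.6]
finger_gap: 1.003
gripper_force: 0.0
t: 3.58
tcp_pos: [0.4887, -0.2822, 0.0841]
tool_rot: [0.986, -0.164, 0.001, 0.001]
force: [-0.3, -1.2, 5.1]
finger_gap: 0.189
gripper_force: 39.1
t 3.58 tcp [ 0.4887 -0.2822  0.0841] yang -108.9 F [-0.27 -1.18  5.09] M [-0.151  0.167 -0.007] gap 0.189 grip 39.1 tilt [ 0.001  -0.0013]
shift mm [-1.  -0.9  1.1]
turn [ 0.05 -0.08  0.13]
```

```bash
python3 -m handwheel '[[[0,0,0,0,0,-0.01,0],[0,0,0,0,0,-0.025,0],[0,0,0,0,0,-0.03,0],[0,0,0,0,0,-0.035,0],[0,0,0,0,0,-0.04,0],[0,0,0,0,0,-0.022,0],[0,0,0,0,0,0,0]]]'; python3 -c "
from h import *
go((.521,.0915,.235),100.5)
"
```

```text
t: 4.45
tcp_pos: [0.4891, -0.2819, 0.2473]
tool_rot: [0.986, -0.164, 0.002, 0.001]
force: [-0.4, -0.3, -1.2]
finger_gap: 0.185
gripper_force: 39.0
t 4.45 tcp [ 0.4891 -0.2819  0.2473] yang -108.9 F [-0.37 -0.32 -1.18] M [0.022 0.02  0.032] gap 0.185 grip 39.0 tilt [ 0.0031 -0.0022]
shift mm [ -90.6 -363.6   11.6]
turn [  0.12  -0.19 -29.37]
```

```bash
python3 -m handwheel '[[[0,0,0,-0.0113,-0.0454,0,0],[0,0,0,-0.0113,-0.0454,0,0],[0,0,0,-0.0113,-0.0454,0,0],[0,0,0,-0.0113,-0.0454,0,0],[0,0,0,-0.0113,-0.0454,0,0],[0,0,0,-0.0113,-0.0454,0,0],[0,0,0,-0.0113,-0.0454,0,0],[0,0,0,-0.0113,-0.0454,0,0],[0,0,-9.8,0,0,0,0],[0,0,-9.8,0,0,0,0],[0,0,-9.8,0,0,0,0],[0,0,0,0,0,0,0],[0,0,0,0,0,0,0]]]'; python3 -c "
from h import *
go((.521,.0915,.223),100.5)
for n in ('top','side'): cv2.imwrite(f'pics/{n}2.png',snapshot(n)[:,:,::-1])
t=cv2.imread('pics/top2.png');s=cv2.imread('pics/side2.png')
def c(im,x,y,w,h): return cv2.resize(im[y:y+h,x:x+w],(400,300),interpolation=cv2.INTER_CUBIC)
cv2.imwrite('pics/c2.png',np.hstack([c(t,190,118,120,90),c(s,200,135,80,60)]))
p=sense();r=R.from_quat(p['tool_rot']);tip=p['tcp_pos']+r.apply([0,0,.0801]);print('tip',tip,proj('side',[tip]),proj('top',[tip]))"
```

```text
t: 6.08
tcp_pos: [0.5195, 0.0914, 0.2446]
tool_rot: [0.996, 0.09, -0.001, -0.0]
force: [-0.2, -1.0, -0.8]
finger_gap: 0.191
gripper_force: 39.2
t 6.08 tcp [0.5195 0.0914 0.2446] yang -79.6 F [-0.17 -0.96 -0.75] M [0.057 0.005 0.033] gap 0.191 grip 39.2 tilt [-0.0021  0.0002]
shift mm [ 1.5  0.2 21.6]
turn [-0.03  0.12 -0.12]
tip [0.51984061 0.09133958 0.16495411] [[228.34200616 185.21819103]] [[235.0104761  176.10856968]]
```

View pics/c2.png

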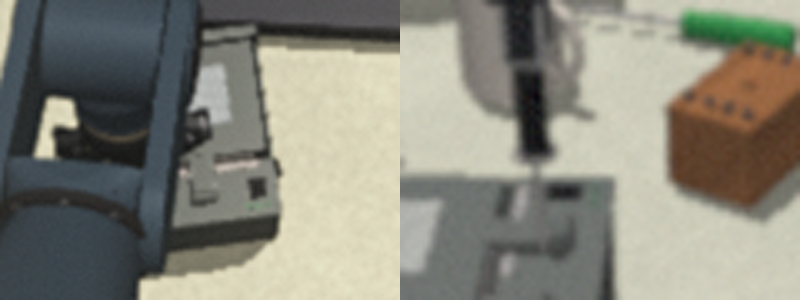

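The side crop shows the flange at (533,155) with the thin steel pin going down from it, but the pin blends into the grey cover. I'll use the difference from the first picture.

Run:
```python
from h import *
a=cv2.imread('pics/side0.png').astype(int);b=cv2.imread('pics/side2.png').astype(int)
d=(b-a).sum(2)
for v in range(160,200): print(v,d[v,220:238])
p=sense();r=R.from_quat(p['tool_rot'])
print(proj('side',[p['tcp_pos']+r.apply([0,0,z]) for z in (.0201,.04,.06,.0801)]))
```

```text
160 [ -12    2  -41 -222 -423 -542 -512 -545 -453 -247  -69  -15   -5   -7
   -3   -6   -6   -6]
161 [   0   -7  -35 -196 -431 -519 -533 -529 -478 -273  -71  -16  -13  -14
   -1  -11   -9    4]
162 [  -6    3  -33 -206 -407 -516 -523 -548 -489 -306 -107  -23    3   -6
   -9  -15    2  -12]
163 [  -7   -1  -31 -190 -384 -522 -524 -548 -523 -388 -172  -64  -15  -13
  -14  -11   -8   -9]
164 [   0  -14  -65 -202 -380 -504 -522 -527 -543 -435 -284 -126  -42  -22
  -10   -4   -3  -14]
165 [ -13  -22  -89 -212 -344 -442 -476 -480 -467 -419 -292 -142  -45   -8
  -11   -9   -3  -18]
166 [  -3  -17  -91 -170 -266 -355 -356 -351 -347 -286 -206  -90  -21   -3
  -14   -5   -5  -17]
167 [  -7   -7  -62 -109 -184 -241 -280 -273 -224 -176  -99  -41   -5  -10
   -8  -11    0  -19]
168 [  -4  -10   -7  -29  -70  -98 -178 -206 -117  -60  -30  -10    3   -5
   -9  -17   -9   -5]
169 [ -10  -10    0  -10  -10  -44 -122 -169  -78  -20  -10   -7   -2  -15
  -15    1  -17  -12]
170 [  -5   -9   -5  -11    0   -9  -72 -100  -33   -7   -1   -5   -4   -5
   -4   -6  -12  -14]
171 [ -4  -2  -4  -2  -7  -6 -39 
[... 1645 characters left out ...]
  -3  -4  -9  -6 -14  -7  -3   1 -10]
193 [-10  -4 -13 -24  -3   3 -11   1 -16  -6  -6  -8   3  -8  -9  -8 -15  -1]
194 [  5  -1  -1  -4  -6 -16 -13  -3  -4 -23 -10  -5   0   2  -6 -11  -8   0]
195 [ -7   0 -18   0  -5  -7  -3 -11 -16 -11 -46 -36 -16  -7   5  12  -7  -3]
196 [-11  -7 -11   7 -16  -8 -11 -10 -11 -12 -32 -13 -17 -12   3  -3 -23 -16]
197 [ -6  -3 -12 -17  -2 -12  -1  -7  -5  -5 -20 -55 -57 -28 -30 -31 -40 -34]
198 [ -2  -8  -9  -3 -11   9   0  -5  -4   4  -4 -49 -50 -30 -32 -73 -57 -43]
199 [-10 -11  -8  -2 -20 -11  -4 -14 -15   4 -29 -20 -21 -21 -22 -27 -17 -38]
[[226.92377444 165.82597666]
 [227.40468882 172.40786874]
 [227.87737652 178.87106091]
 [228.34200616 185.21819103]]
```

Run:
```python
from h import *
for n,(u,v) in(('side',(229,194)),('top',(236,178))):
    g=cv2.imread(f'pics/{n}0.png').astype(float).sum(2)/3
    w=g[v-4:v+5,u-4:u+5]; print(w.round().astype(int))
    yy,xx=np.mgrid[v-4:v+5,u-4:u+5]; m=np.clip(np.median(w)-6-w,0,None)*(np.hypot(xx-u,yy-v)<3)
    c=((m*xx).sum()/m.sum(),(m*yy).sum()/m.sum()); print(n,c,onz(n,c,.135),onz(n,c,.133))
go((.5206,.0905,.223),100.5)
```

```text
[[116 114 114 114 114 112 114 116 117]
 [111 112 116 118 112 115 112 114 113]
 [115 116 113 115 112 113 115 116 117]
 [113 116 112 110 106 111 115 114 113]
 [117 115 110 101  96 103 109 113 115]
 [115 113 115 107 101 113 116 116 114]
 [116 116 116 115 116 115 115 115 115]
 [112 110 111 111 111 112 112 112 110]
 [ 94  94  95  95  92  97  96  95  97]]
side (np.float64(228.91139240506328), np.float64(194.1645569620253)) [0.52041932 0.0903152  0.135     ] [0.52134826 0.08767822 0.133     ]
[[128 127 127 127 127 127 129 128 129]
 [127 128 128 128 129 130 129 127 129]
 [130 127 128 126 124 128 130 129 129]
 [127 129 121 110 113 125 130 129 129]
 [128 127 118 105 107 124 130 129 129]
 [127 126 124 121 116 125 129 129 129]
 [128 128 128 128 127 128 129 132 128]
 [129 128 130 130 127 130 128 129 127]
 [128 128 129 129 128 129 129 131 130]]
top (np.float64(235.38775510204079), np.float64(177.77551020408166)) [0.52149887 0.09218994 0.135     ] [0.52197032 0.09235237 0.133     ]
t 6.17 tcp [0.5199 0.0913 0.2451] yang -79.6 F [-0.05  0.15 -0.85] M [-0.027  0.002  0.04 ] gap 0.192 grip 39.1 tilt [-0.001   0.0001]
shift mm [ 0.5  0.9 22.1]
turn [-0.02  0.05 -0.07]
```

```bash
python3 -m handwheel '[[[0,0,0,0.001,0,0,0],[0,0,0,0,0,0.014,0],[0,0,0,0,0,0.012,0],[0,0,0,0,0,0.002,0],[0,0,0,0,0,0,0]]]'; python3 -m handwheel '[[[0,0,0,0,0,0.001,0],[0,0,0,0,0,0,0]]]';  python3 -m handwheel '[[[0,0,0,0,0,0.001,0],[0,0,0,0,0,0,0]]]'; python3 -c "
from h import *
go((.521,.091,.2151),100.5)"
```

```text
t: 6.8
tcp_pos: [0.5211, 0.0916, 0.2171]
tool_rot: [0.996, 0.092, -0.0, -0.0]
force: [0.2, -0.1, 0.0]
finger_gap: 0.186
gripper_force: 39.1
t: 7.05
tcp_pos: [0.5214, 0.0916, 0.2168]
tool_rot: [0.996, 0.092, 0.0, 0.0]
force: [-1.0, 0.4, -0.7]
finger_gap: 0.193
gripper_force: 39.1
t: 7.3
tcp_pos: [0.5212, 0.0915, 0.2156]
tool_rot: [0.996, 0.092, 0.0, 0.0]
force: [-0.8, -0.4, -0.2]
finger_gap: 0.185
gripper_force: 39.1
t 7.3 tcp [0.5212 0.0915 0.2156] yang -79.5 F [-0.78 -0.38 -0.25] M [ 0.008 -0.042  0.054] gap 0.185 grip 39.1 tilt [ 0.0001 -0.    ]
shift mm [-0.3  0.5  0.5]
turn [ 0.   -0.01  0.03]
```

Tip height is now ≈0.1355, so I'll carry on in small steps.

```bash
for i in 1; do python3 -m handwheel '[[[0,0,0,0,0,0.001,0],[0,0,0,0,0,0,0]]]';  python3 -m handwheel '[[[0,0,0,0,0,0.001,0],[0,0,0,0,0,0,0]]]'; done
```

```text
t: 7.55
tcp_pos: [0.5214, 0.0915, 0.2147]
tool_rot: [0.996, 0.092, 0.0, 0.0]
force: [-0.4, 0.3, 1.1]
finger_gap: 0.189
gripper_force: 39.3
t: 7.8
tcp_pos: [0.5212, 0.0916, 0.2135]
tool_rot: [0.996, 0.092, -0.0, -0.0]
force: [0.3, 0.5, 0.2]
finger_gap: 0.187
gripper_force: 39.1
```

```bash
python3 -m handwheel '[[[0,0,0,0,0,0.001,0],[0,0,0,0,0,0,0]]]';  python3 -m handwheel '[[[0,0,0,0,0,0.0015,0],[0,0,0,0,0,0,0]]]'
```

```text
t: 8.05
tcp_pos: [0.5208, 0.0916, 0.2121]
tool_rot: [0.996, 0.092, -0.001, -0.0]
force: [-0.1, 0.0, -1.5]
finger_gap: 0.189
gripper_force: 39.1
t: 8.3
tcp_pos: [0.521, 0.0916, 0.2107]
tool_rot: [0.996, 0.092, -0.0, -0.0]
force: [-0.2, 0.2, -1.6]
finger_gap: 0.192
gripper_force: 39.1
```

The tip is about 4 mm below the deck with no force, so it is in the hole.

```bash
python3 -m handwheel '[[[0,0,0,0,0,0.003,0],[0,0,0,0,0,0.003,0],[0,0,0,0,0,0,0]]]';  python3 -m handwheel '[[[0,0,0,0,0,0.005,0],[0,0,0,0,0,0.005,0],[0,0,0,0,0,0,0]]]'; python3 -m handwheel '[[[0,0,0,0,0,0.005,0],[0,0,0,0,0,0.005,0],[0,0,0,0,0,0.003,0],[0,0,0,0,0,0,0]]]'
```

```text
t: 8.68
tcp_pos: [0.521, 0.0915, 0.2046]
tool_rot: [0.996, 0.092, -0.0, -0.0]
force: [-0.1, 0.1, -1.9]
finger_gap: 0.188
gripper_force: 39.1
t: 9.05
tcp_pos: [0.5208, 0.0915, 0.1944]
tool_rot: [0.996, 0.092, -0.001, -0.0]
force: [0.1, -0.2, -0.8]
finger_gap: 0.188
gripper_force: 39.1
t: 9.55
tcp_pos: [0.521, 0.0915, 0.1817]
tool_rot: [0.996, 0.092, -0.0, -0.0]
force: [0.0, 0.5, -1.3]
finger_gap: 0.183
gripper_force: 39.1
```

```bash
for i in 1; do python3 -m handwheel '[[[0,0,0,0,0,0.002,0],[0,0,0,0,0,0.002,0],[0,0,0,0,0,0,0]]]';  python3 -m handwheel '[[[0,0,0,0,0,0.001,0],[0,0,0,0,0,0.001,0],[0,0,0,0,0,0,0]]]'; python3 -m handwheel '[[[0,0,0,0,0,0.001,0],[0,0,0,0,0,0.001,0],[0,0,0,0,0,0,0]]]'; done | egrep 't:|tcp|force'
python3 - <<'E'
from h import *
cv2.imwrite('pics/side3.png',snapshot('side')[:,:,::-1])
d=np.abs(cv2.imread('pics/side3.png').astype(int)-cv2.imread('pics/side2.png'))[165:205,165:222].sum(2); print((d>80).sum())
E
```

```text
t: 9.93
tcp_pos: [0.5211, 0.0916, 0.1779]
tool_rot: [0.996, 0.092, -0.0, -0.0]
force: [0.6, 0.2, -1.1]
gripper_force: 39.1
t: 10.3
tcp_pos: [0.5216, 0.0916, 0.1764]
tool_rot: [0.996, 0.092, 0.0, 0.0]
force: [-0.6, -0.2, 2.3]
gripper_force: 39.4
t: 10.68
tcp_pos: [0.5214, 0.0915, 0.1741]
tool_rot: [0.996, 0.092, 0.0, 0.0]
force: [-1.0, 0.3, 3.0]
gripper_force: 39.5
8
```

```bash
cat > lid.py <<'E'
from h import *
import sys
f=f'pics/side_{sys.argv[1]}.png';cv2.imwrite(f,snapshot('side')[:,:,::-1])
d=np.abs(cv2.imread(f).astype(int)-cv2.imread('pics/side2.png'))[165:205,165:222].sum(2); print('lidchange',(d>80).sum())
E
python3 -m handwheel '[[[0,0,0,0,0,0.001,0],[0,0,0,0,0,0,0]]]' | egrep 'tcp|^force'; python3 lid.py a; python3 -m handwheel '[[[0,0,0,0,0,0.001,0],[0,0,0,0,0,0,0]]]'| egrep 'tcp|^force'; python3 lid.py b
```

```text
tcp_pos: [0.5213, 0.0915, 0.173]
force: [0.3, 0.1, 3.3]
lidchange 12
tcp_pos: [0.5212, 0.0915, 0.172]
force: [-0.5, -0.1, 3.1]
lidchange 15
```

```bash
python3 -m handwheel '[[[0,0,0,0,0,0.001,0],[0,0,0,0,0,0,0]]]' | egrep 'tcp|^force'; python3 lid.py c; python3 -m handwheel '[[[0,0,0,0,0,0.0007,0],[0,0,0,0,0,0,0]]]'| egrep 'tcp|^force'; python3 lid.py d
```

```text
tcp_pos: [0.5212, 0.0916, 0.171]
force: [-0.3, -1.3, 5.3]
lidchange 17
tcp_pos: [0.5211, 0.0916, 0.1703]
force: [0.1, 0.1, 2.9]
lidchange 47
```

```bash
python3 -m handwheel '[[[0,0,0,0,0,0,0],[0,0,0,0,0,0,0],[0,0,0,0,0,0,0]]]' | egrep 'tcp|^force'; python3 lid.py e; python3 -c "
from h import *
s=cv2.imread('pics/side_e.png');cv2.imwrite('pics/c3.png',cv2.resize(s[130:220,150:270],(800,600),interpolation=cv2.INTER_CUBIC))"
```

```text
tcp_pos: [0.5211, 0.0916, 0.1702]
force: [0.1, -0.2, 3.1]
lidchange 55
```

View pics/c3.png

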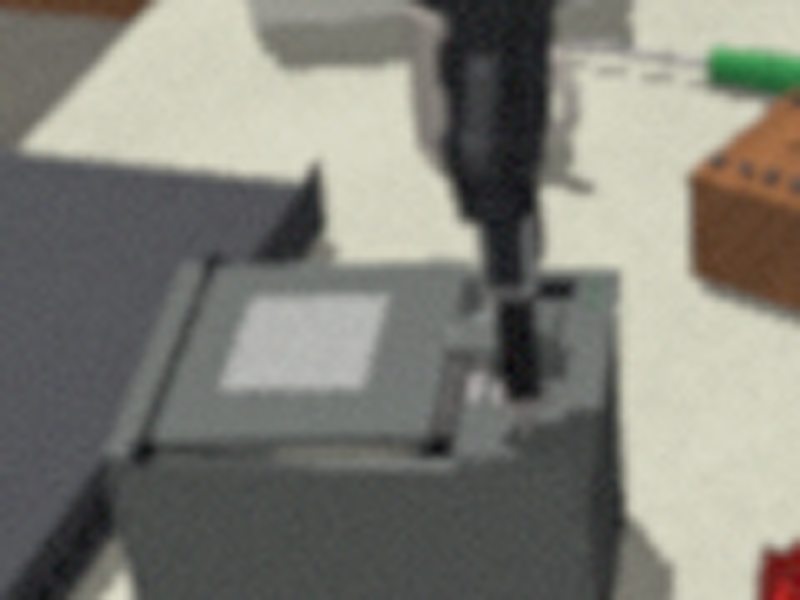

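The roll cover is still shut: its plate lies flat at (310,340). The pin is pressed in the hole at (520,395). I'll push a bit further.

```bash
python3 -m handwheel '[[[0,0,0,0,0,0.0007,0],[0,0,0,0,0,0,0]]]' | egrep 'tcp|^force'; python3 lid.py f; python3 -m handwheel '[[[0,0,0,0,0,0.0007,0],[0,0,0,0,0,0,0]]]'| egrep 'tcp|^force'; python3 lid.py g
```

```text
tcp_pos: [0.5213, 0.0916, 0.1698]
force: [0.1, 0.8, 4.2]
lidchange 625
tcp_pos: [0.5214, 0.0916, 0.1693]
force: [-0.8, 0.3, 6.2]
lidchange 627
```

The lid has sprung. I'll withdraw the pin straight up.

```bash
python3 -m handwheel '[[[0,0,0,0,0,-0.005,0],[0,0,0,0,0,-0.01,0],[0,0,0,0,0,-0.012,0],[0,0,0,0,0,-0.015,0],[0,0,0,0,0,-0.018,0],[0,0,0,0,0,-0.025,0],[0,0,0,0,0,0,0],[0,0,0,0,0,0,0]]]'; python3 -c "
from h import *
for n in ('top','side'): cv2.imwrite(f'pics/{n}4.png',snapshot(n)[:,:,::-1])
s=cv2.imread('pics/side4.png');cv2.imwrite('pics/c4.png',cv2.resize(s[115:205,150:270],(800,600),interpolation=cv2.INTER_CUBIC))
p=sense();r=R.from_quat(p['tool_rot']);print(proj('side',[p['tcp_pos']+r.apply([0,0,z]) for z in (.0171,.0201,.0801)]))
go((.4885,-.2808,.245),71)"
```

```text
t: 13.95
tcp_pos: [0.5206, 0.0916, 0.2535]
tool_rot: [0.996, 0.092, -0.0, -0.0]
force: [-0.4, 0.1, -1.4]
finger_gap: 0.186
gripper_force: 39.1
[[226.48394305 162.20245032]
 [226.55986817 163.21756469]
 [228.02595616 182.7904053 ]]
t 14.05 tcp [0.5203 0.0915 0.2529] yang -79.5 F [ 0.25 -0.53 -0.29] M [ 0.041 -0.025 -0.025] gap 0.187 grip 39.1 tilt [-0.0023  0.0001]
shift mm [-99.3 360.3   7.9]
turn [1.000e-02 1.300e-01 2.952e+01]
```

View pics/c4.png

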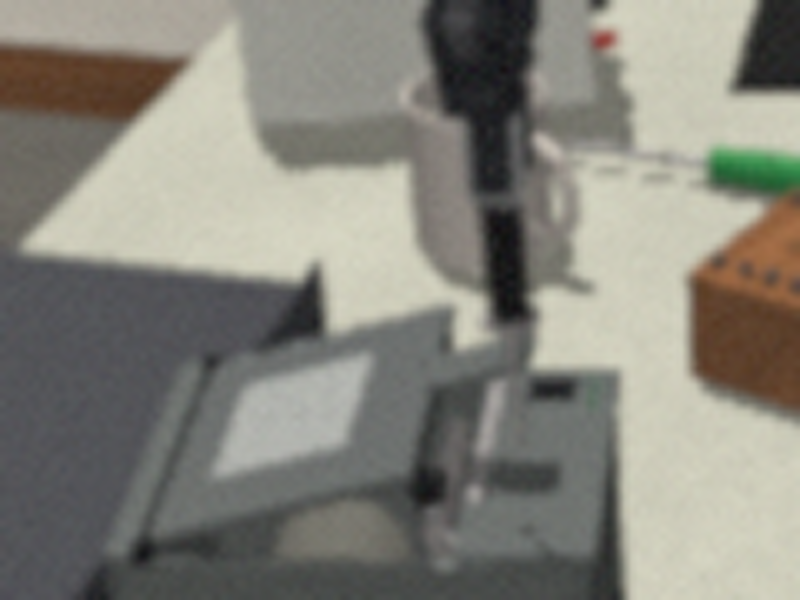

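The cover is ajar at about 0.3 rad, and the flange at (512,322) is where I expected, so the pin hasn't slipped in the grip. I'll rise above the lip and return to the block.

```bash
python3 -m handwheel '[[[0,0,0,0,0,-0.03,0],[0,0,0,0,0,-0.025,0],[0,0,0,-0.0124,0.045,0,0],[0,0,0,-0.0124,0.045,0,0],[0,0,0,-0.0124,0.045,0,0],[0,0,0,-0.0124,0.045,0,0],[0,0,0,-0.0124,0.045,0,0],[0,0,0,-0.0124,0.045,0,0],[0,0,0,-0.0124,0.045,0,0],[0,0,0,-0.0124,0.045,0,0],[0,0,0,0,0,0.045,0],[0,0,0,0,0,0.045,0],[0,0,0,0,0,0.04,0],[0,0,0,0,0,0,0],[0,0,0,0,0,0,0]]]'; python3 -c "
from h import *
go((.4885,-.281,.145))
for n in ('top','side'): cv2.imwrite(f'pics/{n}5.png',snapshot(n)[:,:,::-1])
s=cv2.imread('pics/side5.png');t=cv2.imread('pics/top5.png')
cv2.imwrite('pics/c5.png',cv2.resize(s[115:190,230:330],(600,450),interpolation=cv2.INTER_CUBIC))"
```

```text
t: 15.92
tcp_pos: [0.4901, -0.2811, 0.1797]
tool_rot: [0.996, 0.092, 0.0, 0.0]
force: [0.4, -0.7, -0.8]
finger_gap: 0.19
gripper_force: 39.2
t 15.93 tcp [ 0.4901 -0.2811  0.1797] yang -79.5 F [ 0.44 -0.67 -0.84] M [-0.028 -0.048  0.019] gap 0.19 grip 39.2 tilt [ 0.001  -0.0009]
shift mm [-1.6 -0.4 34.7]
```

View pics/c5.png

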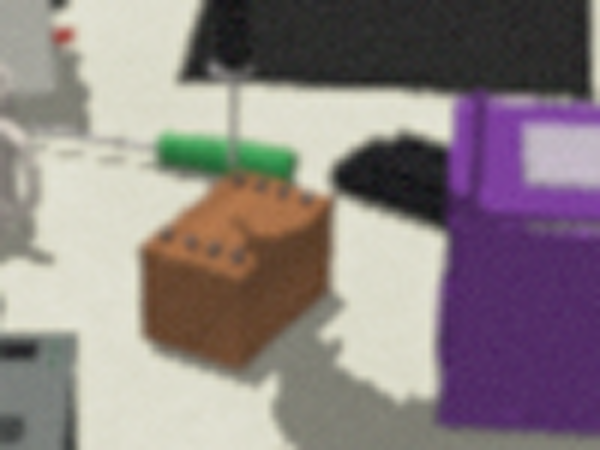

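The side crop shows the pin above the block, with bit rows centred at about (202,246) and (273,190) and the hole at about (242,224).

```bash
python3 -c "
from h import *
S=lambda x,y:((x+.5)/6-.5+230,(y+.5)/6-.5+115)
a,b=[onz('side',S(*p),.07) for p in((202.5,246),(272.75,189.5))];print(a,b,(a+b)/2,np.linalg.norm(a-b),onz('side',S(242,224),.064))
p=sense();print(proj('side',[p['tcp_pos']-[0,0,.0201],p['tcp_pos']-[0,0,.0801]]))
go((.4885,-.281,.15))
"
```

```text
[ 0.50077714 -0.24024322  0.07      ] [ 0.47438731 -0.31505285  0.07      ] [ 0.48758223 -0.27764803  0.07      ] 0.07932783448605644 [ 0.48596258 -0.28052402  0.064     ]
[[268.70038064 126.85594766]
 [268.67996199 142.47856513]]
t 16.02 tcp [ 0.4907 -0.2815  0.1808] yang -79.5 F [ 0.42 -0.56 -0.72] M [-0.042 -0.046  0.013] gap 0.185 grip 39.2 tilt [ 0.003  -0.0026]
shift mm [-2.2 -1.  30.8]
```

```bash
python3 -m handwheel '[[[0,0,0,-0.0021,-0.0017,0,0],[0,0,0,0,0,0.02,0],[0,0,0,0,0,0.012,0],[0,0,0,0,0,0,0]]]'; python3 -m handwheel '[[[0,0,0,0,0,0.002,0],[0,0,0,0,0,0.002,0],[0,0,0,0,0,0,0]]]'; python3 -m handwheel '[[[0,0,0,0,0,0.002,0],[0,0,0,0,0,0,0]]]'
```

```text
t: 16.52
tcp_pos: [0.4865, -0.2787, 0.1464]
tool_rot: [0.996, 0.092, -0.001, -0.001]
force: [0.8, -0.2, 0.0]
finger_gap: 0.188
gripper_force: 39.2
t: 16.9
tcp_pos: [0.4871, -0.2793, 0.143]
tool_rot: [0.996, 0.092, 0.0, 0.0]
force: [-0.5, -0.4, -0.6]
finger_gap: 0.186
gripper_force: 39.2
t: 17.15
tcp_pos: [0.487, -0.2792, 0.1408]
tool_rot: [0.996, 0.092, -0.0, -0.0]
force: [0.9, -0.5, 0.3]
finger_gap: 0.188
gripper_force: 39.2
```

```bash
python3 -m handwheel '[[[0,0,0,0,0,0.004,0],[0,0,0,0,0,0.006,0],[0,0,0,0,0,0,0]]]';python3 -m handwheel '[[[0,0,0,0,0,0.012,0],[0,0,0,0,0,0.012,0],[0,0,0,0,0,0.012,0],[0,0,0,0,0,0.006,0],[0,0,0,0,0,0,0]]]';python3 -m handwheel '[[[0,0,0,0,0,0.002,0],[0,0,0,0,0,0.001,0],[0,0,0,0,0,0,0]]]'
```

```text
t: 17.52
tcp_pos: [0.4866, -0.2788, 0.1301]
tool_rot: [0.996, 0.092, -0.001, -0.001]
force: [0.4, -0.1, -0.9]
finger_gap: 0.187
gripper_force: 39.2
t: 18.15
tcp_pos: [0.4867, -0.279, 0.0882]
tool_rot: [0.996, 0.092, -0.0, -0.0]
force: [0.3, -0.3, -1.2]
finger_gap: 0.188
gripper_force: 39.2
t: 18.52
tcp_pos: [0.4871, -0.2793, 0.0861]
tool_rot: [0.996, 0.092, 0.0, 0.0]
force: [0.6, -0.2, -1.5]
finger_gap: 0.19
gripper_force: 39.2
```

```bash
python3 -m handwheel '[[[0,0,0,0,0,0.0015,0],[0,0,0,0,0,0,0]]]';python3 -m handwheel '[[[0,0,0,0,0,0.001,0],[0,0,0,0,0,0,0]]]'
```

```text
t: 18.77
tcp_pos: [0.487, -0.2792, 0.0844]
tool_rot: [0.996, 0.092, -0.0, -0.0]
force: [-0.4, 0.2, -0.2]
finger_gap: 0.182
gripper_force: 39.2
t: 19.02
tcp_pos: [0.4876, -0.2796, 0.0841]
tool_rot: [0.996, 0.092, 0.001, 0.001]
force: [0.3, 0.3, 4.6]
finger_gap: 0.19
gripper_force: 39.6
```

The flange is seated, so I'll release and retract.

```bash
python3 -m handwheel '[[[0,0,0,0,0,0,0.4],[0,0,0,0,0,0,0.7],[0,0,0,0,0,0,1],[0,0,0,0,0,0,1],[0,0,0,0,0,-0.01,1],[0,0,0,0,0,-0.03,1],[0,0,0,0,0,-0.05,1],[0,0,0,0,0,-0.06,1],[0,0,0,0,0,-0.06,1],[0,0,0,0,0,0,1]]]'; python3 -c "
from h import *
go((.53,.035,.29),100.5)
for n in ('top','side'): cv2.imwrite(f'pics/{n}6.png',snapshot(n)[:,:,::-1])
s=cv2.imread('pics/side6.png');t=cv2.imread('pics/top6.png')
def c(im,x,y,w,h): return cv2.resize(im[y:y+h,x:x+w],(400,300),interpolation=cv2.INTER_CUBIC)
cv2.imwrite('pics/c6.png',np.vstack([np.hstack([c(t,200,118,100,75),c(s,160,145,100,75)]),np.hstack([c(t,290,150,100,75),c(s,230,115,80,60)])]))"
```

```text
t: 20.27
tcp_pos: [0.4899, -0.2815, 0.3002]
tool_rot: [0.996, 0.092, 0.005, 0.005]
force: [-0.8, -0.4, 0.4]
finger_gap: 1.002
gripper_force: 0.0
t 20.27 tcp [ 0.4899 -0.2815  0.3002] yang -79.5 F [-0.82 -0.42  0.37] M [-0.053 -0.009 -0.047] gap 1.002 grip 0.0 tilt [ 0.0105 -0.0092]
shift mm [  97.3 -303.9    7.7]
turn [ 0.63 -0.5   0.04]
```

View pics/c6.png

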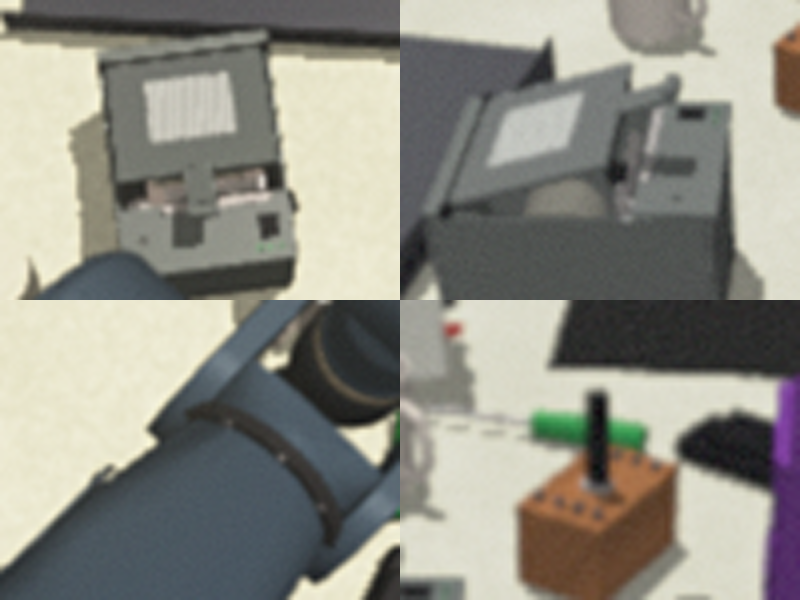

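The pin stands upright in its block, at (597,440) in the lower-right panel. The lid is ajar, with its lip at about (203,203) in the top crop and (672,85) in the side crop.

```bash
python3 -c "
from h import *
np.set_printoptions(precision=4,suppress=True)
T=lambda x,y:((x+.5)/4-.5+200,(y+.5)/4-.5+118)
S=lambda x,y:((x-400+.5)/4-.5+160,(y+.5)/4-.5+145)
L=tri(T(203,203),S(672,86));print('lip',L,onz('top',T(203,203),.189),onz('side',S(672,86),.189))
# predicted from shut lip; yaw 10.5
u=np.array([np.cos(np.radians(10.5)),np.sin(np.radians(10.5))])
f=lambda th:(82-158.2*np.cos(th+.0537),134+158.2*np.sin(th+.0537))
for th in(0,.25,.3,.35):
  x,z=f(th);h=np.array([.5232,.0389])+u*(x+76)/1e3;print(th,x,z,h,proj('top',[[*h,z/1e3]])*1.0,proj('side',[[*h,z/1e3]]))
print(T(203,203),S(672,86))
th=np.linspace(.3,1.70,15);a=np.array([f(t) for t in th]);print(np.diff(a,axis=0).round(1).tolist(),a[-1]-a[0])
go((*L[:2],.26),100.5)"
```

```text
lip [0.538  0.0421 0.1929] [0.5417 0.0427 0.189 ] [0.5372 0.0367 0.189 ]
0 -75.97195492984304 142.49125760082904 [0.5232 0.0389] [[251.6151 177.5955]] [[233.1848 181.3188]]
0.25 -68.96021866394389 181.3101720662084 [0.5301 0.0402] [[251.0246 172.5872]] [[229.8885 169.468 ]]
0.3 -66.40703460197304 188.79591299220016 [0.5326 0.0406] [[250.8603 171.2215]] [[228.7979 167.1194]]
0.35 -63.48291024238682 196.14469267287126 [0.5355 0.0412] [[250.6811 169.7385]] [[227.5657 164.7934]]
(250.375, 168.375) (227.625, 166.125)
[[6.2, 14.5], [7.6, 13.8], [9.0, 13.0], [10.2, 12.1], [11.4, 11.0], [12.4, 9.8], [13.3, 8.5], [14.1, 7.1], [14.8, 5.7], [15.3, 4.2], [15.6, 2.6], [15.8, 1.1], [15.8, -0.5], [15.7, -2.1]] [177.1813 100.7653]
t 20.38 tcp [ 0.4869 -0.2791  0.2944] yang -79.5 F [ 0.34  0.41 -0.93] M [-0.013 -0.011  0.016] gap 1.002 grip 0.0 tilt [ 0.0013 -0.0012]
shift mm [ 108.9 -306.5   34.1]
turn [ 0.08 -0.06  0.03]
```

```bash
python3 -m handwheel '[[[0,0,0,0.0153,-0.0436,0,1],[0,0,0,0.0153,-0.0436,0,1],[0,0,0,0.0153,-0.0436,0,1],[0,0,0,0.0153,-0.0436,0,1],[0,0,0,0.0153,-0.0436,0,1],[0,0,0,0.0153,-0.0436,0,1],[0,0,0,0.0153,-0.0436,0,1],[0,0,0,0,0,0.03,1],[0,0,0,0,0,0.03,1],[0,0,0,0,0,0,1]]]'; python3 -c "
from h import *
go((.536,.0413,.172),100.5)"
```

```text
t: 21.62
tcp_pos: [0.533, 0.041, 0.2295]
tool_rot: [0.996, 0.092, -0.005, -0.001]
force: [0.3, 0.3, 0.8]
finger_gap: 1.002
gripper_force: 0.0
t 21.62 tcp [0.533  0.041  0.2295] yang -79.5 F [0.32 0.34 0.82] M [0.049 0.007 0.021] gap 1.002 grip 0.0 tilt [-0.0103  0.0013]
shift mm [ 3.5  0.5 57.4]
turn [-0.18  0.56  0.05]
```

```bash
python3 -m handwheel '[[[0,0,0,0.001,0,0.03,1],[0,0,0,0,0,0.02,1],[0,0,0,0,0,0.007,1],[0,0,0,0,0,0,1]]]' 25; python3 -m handwheel '[[[0,0,0,0,0,0,0.5],[0,0,0,0,0,0,0.35],[0,0,0,0,0,0,0],[0,0,0,0,0,0,0],[0,0,0,0,0,0,0],[0,0,0,0,0,0,0],[0,0,0,0,0,0,0]]]'; python3 -c "
from h import *
go((.536,.0413,.172),100.5)
for n in ('top','side'): cv2.imwrite(f'pics/{n}7.png',snapshot(n)[:,:,::-1])
s=cv2.imread('pics/side7.png')
cv2.imwrite('pics/c7.png',cv2.resize(s[115:205,160:280],(600,450),interpolation=cv2.INTER_CUBIC))"
```

```text
t: 22.12
tcp_pos: [0.5377, 0.0404, 0.1766]
tool_rot: [0.996, 0.092, -0.0, -0.0]
force: [0.6, 0.8, 0.1]
finger_gap: 1.002
gripper_force: 0.0
t: 23.0
tcp_pos: [0.5376, 0.0406, 0.1764]
tool_rot: [0.996, 0.092, -0.0, -0.0]
force: [0.1, 0.3, 0.1]
finger_gap: -0.002
gripper_force: 0.0
t 23.0 tcp [0.5376 0.0406 0.1764] yang -79.5 F [0.07 0.32 0.05] M [-0.021  0.019 -0.033] gap -0.002 grip 0.0 tilt [-0.  0.]
shift mm [-1.4 -1.   4.4]
turn [-0.    0.    0.02]
```

View pics/c7.png

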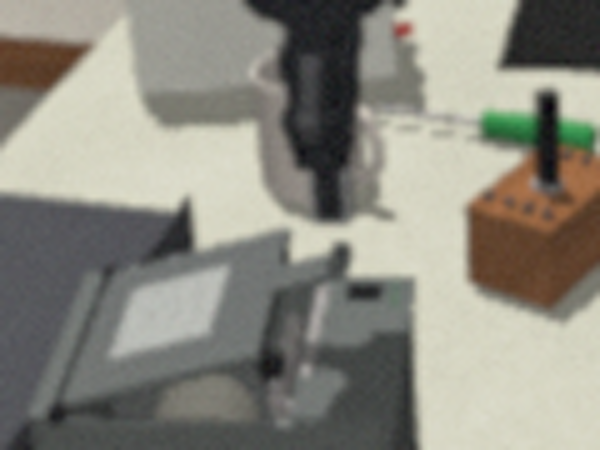

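```bash
python3 -c "
from h import *
p=sense();print(p['tcp_pos'],proj('side',[p['tcp_pos']+[0,0,z] for z in (0,.0187,.04,.06)]))
s=cv2.imread('pics/side7.png');t=cv2.imread('pics/top7.png')
print(s[145:172,222:232].sum(2))
cv2.imwrite('pics/c8.png',np.vstack([cv2.resize(s[135:180,200:260],(800,600),interpolation=cv2.INTER_CUBIC)]))
import glob
print(proj('side',[[.536,.0413,.191]]))"
```

```text
[0.53757622 0.04058325 0.17639433] [[227.34483503 170.76480851]
 [226.92515612 164.92972037]
 [226.43688779 158.13467454]
 [225.96819614 151.60566103]]
[[101 109 107 103  71  97  97 144 252 324]
 [112 103 117 125  93  88  68 170 282 337]
 [100 114 110 118  98 100  96 181 282 341]
 [139 105 109  87 103 106 179 239 321 344]
 [241 125 102 103 115 159 243 282 334 379]
 [280 157  89  88 118 166 282 302 333 368]
 [288 175 114 122 105 163 269 291 311 348]
 [293 165 116 105 107 159 248 290 306 362]
 [293 167 136 115 116 146 251 278 307 349]
 [319 192 123 111  92 146 238 298 304 342]
 [320 208 117 108  97 121 212 294 297 337]
 [315 210 125  99  95 131 211 282 293 322]
 [317 217 141 105 106 138 218 294 325 388]
 [359 283 203 184 185 191 272 334 421 511]
 [487 425 380 367 366 378 390 451 541 602]
 [583 572 556 553 555 547 550 569 604 625]
 [618 616 616 615 610 615 614 617 625 625]
 [625 630 628 616 609 593 590 603 617 620]
 [628 624 631 617 537 460 437 490 578 619]
 [621 626 612 582 455 319 265 347 512 608]
 [598 585 557 485 356 231 190 279 478 598]
 [490 462 425 381 285 219 199 291 476 593]
 [391 359 346 290 242 227 210 314 518 612]
 [347 340 334 280 233 210 237 371 562 623]
 [338 341 330 277 231 231 279 436 557 605]
 [308 288 272 266 254 261 295 380 453 467]
 [272 269 304 335 328 319 325 313 302 299]]
[[227.49403247 166.41618936]]
```

View pics/c8.png

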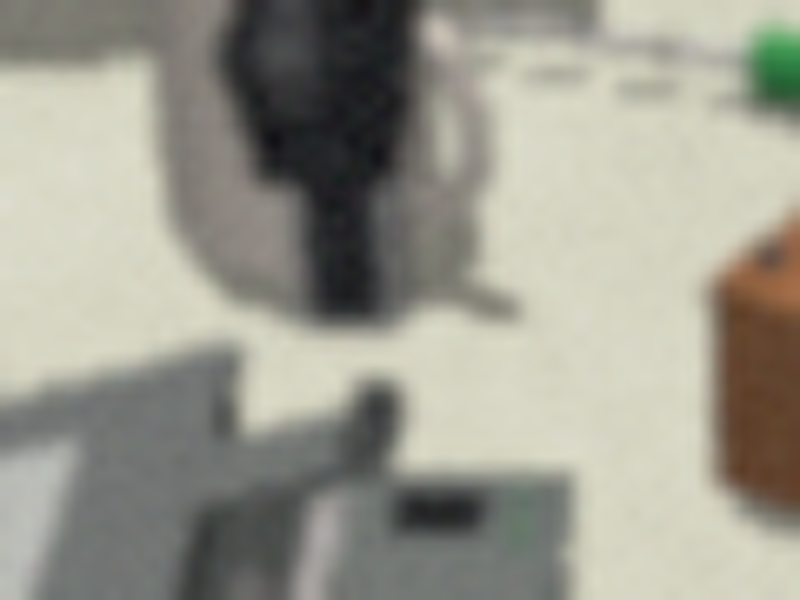

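The fingers closed on nothing. The fingertips are drawn at (226,158.5) in the full picture, and the reported TCP projects to (227,171), so the real tips are about 39 mm above the reported TCP. This also explains why the handle was held near its top. The lip is at (228,165), so I'll reopen and go about 40 mm lower in guarded steps.

```bash
python3 -m handwheel '[[[0,0,0,0,0,0,1],[0,0,0,0,0,0,1],[0,0,0,0,0,0,1],[0,0,0,0,0,0,1],[0,0,0,0,0,0,1]]]'; python3 -m handwheel '[[[0,0,0,0,0,0.008,1],[0,0,0,0,0,0.008,1],[0,0,0,0,0,0.004,1],[0,0,0,0,0,0,1]]]';python3 -m handwheel '[[[0,0,0,0,0,0.006,1],[0,0,0,0,0,0.006,1],[0,0,0,0,0,0,1]]]'; python3 -m handwheel '[[[0,0,0,0,0,0.004,1],[0,0,0,0,0,0.003,1],[0,0,0,0,0,0,1]]]'
```

```text
t: 23.72
tcp_pos: [0.5376, 0.0406, 0.1764]
tool_rot: [0.996, 0.092, -0.0, -0.0]
force: [-1.1, -0.3, -0.6]
finger_gap: 1.003
gripper_force: 0.0
t: 24.22
tcp_pos: [0.5372, 0.0406, 0.1558]
tool_rot: [0.996, 0.092, -0.001, -0.0]
force: [-0.8, 0.0, -0.3]
finger_gap: 1.002
gripper_force: 0.0
t: 24.6
tcp_pos: [0.5371, 0.0406, 0.1438]
tool_rot: [0.996, 0.092, -0.001, -0.0]
force: [0.0, 0.2, 0.3]
finger_gap: 1.0
gripper_force: 0.0
t: 24.98
tcp_pos: [0.5374, 0.0406, 0.1372]
tool_rot: [0.996, 0.092, -0.0, -0.0]
force: [0.5, -0.1, 0.0]
finger_gap: 0.998
gripper_force: 0.0
```

```bash
python3 -m handwheel '[[[0,0,0,0,0,0.003,1],[0,0,0,0,0,0,0.6],[0,0,0,0,0,0,0.4],[0,0,0,0,0,0,0.3],[0,0,0,0,0,0,0],[0,0,0,0,0,0,0],[0,0,0,0,0,0,0]]]' 25; python3 -c "
from h import *
go((.536,.0413,.172),100.5)"
```

```text
t: 25.85
tcp_pos: [0.5376, 0.0402, 0.1345]
tool_rot: [0.996, 0.092, -0.0, 0.0]
force: [-0.2, -2.7, 0.3]
finger_gap: 0.271
gripper_force: 29.3
t 25.85 tcp [0.5376 0.0402 0.1345] yang -79.5 F [-0.24 -2.74  0.34] M [-0.365  0.036  0.039] gap 0.271 grip 29.3 tilt [ 0.     -0.0006]
shift mm [ -1.4  -1.3 -37.5]
turn [0.04 0.   0.04]
```

The lip is pinched, with the gap at 23 mm. I'll swing the cover along the arc.

```bash
python3 -m handwheel '[[[0,0,0,0.0064,0,-0.0144,0],[0,0,0,0.0078,0,-0.0137,0],[0,0,0,0.0092,0,-0.0128,0],[0,0,0,0,0,0,0]]]' 35; python3 -m handwheel '[[[0,0,0,0.0104,0,-0.0119,0],[0,0,0,0.0115,0,-0.0108,0],[0,0,0,0.0125,0,-0.0096,0],[0,0,0,0,0,0,0]]]'
```

```text
t: 26.35
tcp_pos: [0.5606, 0.0446, 0.1754]
tool_rot: [0.996, 0.092, -0.0, 0.0]
force: [-0.2, -3.0, -1.4]
finger_gap: 0.272
gripper_force: 36.1
t: 26.85
tcp_pos: [0.5941, 0.051, 0.2069]
tool_rot: [0.996, 0.092, -0.0, 0.0]
force: [-0.3, -1.8, -2.2]
finger_gap: 0.268
gripper_force: 36.2
```

```bash
python3 -m handwheel '[[[0,0,0,0.0134,0,-0.0083,0],[0,0,0,0.0142,0,-0.0069,0],[0,0,0,0.0149,0,-0.0054,0],[0,0,0,0.0153,0,-0.0039,0],[0,0,0,0,0,0,0]]]'; python3 -m handwheel '[[[0,0,0,0.0156,0,-0.0024,0],[0,0,0,0.0158,0,-0.0009,0],[0,0,0,0.0158,0,0.0007,0],[0,0,0,0.0156,0,0.0022,0],[0,0,0,0,0,0,0]]]'; python3 lid.py u; python3 -c "
from h import *
go((.536,.0413,.172),100.5)"
```

```text
t: 27.48
tcp_pos: [0.6505, 0.0618, 0.2313]
tool_rot: [0.996, 0.092, -0.001, -0.0]
force: [-1.3, -2.5, 0.7]
finger_gap: 0.271
gripper_force: 36.5
t: 28.1
tcp_pos: [0.7126, 0.0737, 0.232]
tool_rot: [0.996, 0.092, -0.0, -0.0]
force: [-0.8, -0.2, 0.6]
finger_gap: 0.27
gripper_force: 35.2
lidchange 1287
t 28.15 tcp [0.7121 0.0735 0.232 ] yang -79.5 F [-0.29  0.31  0.3 ] M [-0.042  0.364 -0.019] gap 0.272 grip 35.2 tilt [-0.0011  0.0007]
shift mm [-179.    -0.4   60.2]
turn [-0.05  0.06  0.04]
```

```bash
python3 -m handwheel '[[[0,0,0,0.006,0,0.0012,0],[0,0,0,0,0,0,0],[0,0,0,0,0,0,0.4],[0,0,0,0,0,0,0.6],[0,0,0,0,0,0,0.8],[0,0,0,0,0,0,0.8],[0,0,0,0,0,-0.02,0.8],[0,0,0,0,0,-0.03,0.8],[0,0,0,0,0,-0.03,0.8],[0,0,0,0,0,0,0.8]]]'; python3 -c "
from h import *
go((.536,.0413,.172),100.5)"
```

```text
t: 29.4
tcp_pos: [0.7207, 0.0742, 0.3148]
tool_rot: [0.996, 0.092, 0.004, 0.001]
force: [0.4, -1.3, -0.0]
finger_gap: 0.803
gripper_force: 0.0
t 29.4 tcp [0.7207 0.0742 0.3148] yang -79.5 F [ 0.35 -1.32 -0.04] M [-0.032 -0.094 -0.017] gap 0.803 grip 0.0 tilt [ 0.0072 -0.0003]
shift mm [-188.6   -1.6  141.5]
turn [ 0.09 -0.4   0.03]
```

```bash
python3 -m handwheel '[[[0,0,0,0,0,-0.03,0.8],[0,0,0,-0.05,0.02,0,0.8],[0,0,0,-0.05,0.045,0,0.8],[0,0,0,-0.05,0.045,0,0.8],[0,0,0,-0.03,0.045,0,0.8],[0,0,0,0,0.04,0,0.8],[0,0,0,0,0,0,0.8],[0,0,0,0,0,0,0.8],[0,0,0,0,0,0,0.8]]]'; python3 lid.py v; python3 -m handwheel '[[[0,0,0,0,0,0,0.8],[0,0,0,0,0,0,0.8],[0,0,0,0,0,0,0.8],[0,0,0,0,0,0,0.8]]]'>/dev/null; python3 lid.py w
python3 - <<'E'
from h import *
v=cv2.imread('pics/side_v.png').astype(int);w=cv2.imread('pics/side_w.png').astype(int);s6=cv2.imread('pics/side6.png').astype(int)
print('v-w moved px',(np.abs(v-w).sum(2)>80).sum())
m=(np.abs(w-s6).sum(2)>90).astype(np.uint8)
print('diff box vs ajar in printer area',cv2.boundingRect(m[90:240,150:240]))
u=np.array([np.cos(np.radians(10.5)),np.sin(np.radians(10.5))])
def P(th,r=158.2,o=.0537,dy=0):
    x,z=82-r*np.cos(th+o),134+r*np.sin(th+o);h=np.array([.5232,.0389])+u*(x+76)/1e3+np.array([-u[1],u[0]])*dy/1e3
    return [*h,z/1e3]
for th in(1.57,1.7,1.75,1.85):
    c=proj('side',[P(th)])[0]; e=proj('side',[P(th,117,0,d) for d in(-70,70)])
    i=c.round().astype(int); print(th,c.round(1),w[i[1]-1:i[1]+2,i[0]-1:i[0]+2].mean((0,1)).round(),'edge',e.round(1).tolist())
g=w.sum(2)//3
print(g[85:135:2,165:225:3])
t=cv2.imread('pics/side_w.png');s0=cv2.imread('pics/side6.png')
# pin & bystanders unmoved
print('pin/block diff',(np.abs(w-s6)[125:180,250:290].sum(2)>90).sum(),'right/bottom',(np.abs(w-s6)[240:384].sum(2)>90).sum())
E
```

```text
t: 30.52
tcp_pos: [0.5831, -0.1414, 0.3407]
tool_rot: [0.996, 0.092, -0.0, -0.0]
force: [0.6, -0.8, -0.5]
finger_gap: 0.8
gripper_force: 0.0
lidchange 1247
lidchange 1261
v-w moved px 33
diff box vs ajar in printer area (6, 40, 84, 70)
1.57 [166.4 132.4] [ 66.  81. 102.] edge [[177.7, 134.3], [165.2, 159.9]]
1.7 [158.8 133.2] [78. 80. 79.] edge [[172.5, 134.6], [159.3, 160.1]]
1.75 [156.  133.7] [90. 92. 89.] edge [[170.5, 134.9], [157.1, 160.4]]
1.85 [150.6 135.2] [106. 114. 117.] edge [[166.6, 135.7], [152.9, 161.3]]
[[181 182 184 180 180 178 184 184 187 187 186 187 192 193 187 172 181 190
  202 207]
 [179 180 182 183 183 181 184 218 221 224 224 225 228 228 229 229 229 232
  232 233]
 [180 179 179 181 183 182 185 234 233 233 231 231 229 231 230 231 230 232
  233 231]
 [180 178 179 183 181 182 191 234 231 230 231 231 231 231 229 233 233 231
  231 231]
 [179 177 182 181 182 182 207 234 232 232 232 231 231 232 231 231 231 232
  233 233]
 [177 177 181 181 183 178 217 232 232 232 232 232 231 231 231 231 231 231
  231 224]
 [174 177 177 175 177 180 214 230 226 226 223 221 213 209 204 200
[... 886 characters left out ...]
9 176 177 196 171 158 157 158 156 157 155 157 157 157 157
  155 158]
 [176 175 179 182 176 180 215 170 161 161 156 157 156 154 158 156 157 155
  157 160]
 [ 97 104 123 134 141 206 212 180 158 157 157 158 156 155 155 157 157 158
  156 159]
 [ 71  70  67  69 140 211 212 190 159 157 160 158 153 156 152 157 165 160
  158 153]
 [ 70  70  66  89 204 213 214 191 160 159 156 154 154 156 154 168 141 136
  144 145]
 [ 66  69  62 168 212 216 215 193 160 159 158 154 154 155 154 187 117 133
  140 145]
 [ 72  66 125 213 214 216 214 213 158 158 159 160 156 154 154 154 147 137
  138 145]
 [ 97 101 204 215 215 214 213 212 149 140 140 140 137 131 125 121 143 155
  161 165]]
pin/block diff 33 right/bottom 5740
```

```bash
python3 lid.py x
python3 - <<'E'
from h import *
L=lambda n:cv2.imread(f'pics/{n}.png').astype(int)
w,x,s0,v=L('side_w'),L('side_x'),L('side0'),L('side_v')
def box(a,b,th=90):
    m=cv2.morphologyEx((np.abs(a-b).sum(2)>th).astype(np.uint8),cv2.MORPH_CLOSE,np.ones((5,5)))
    n,_,st,_=cv2.connectedComponentsWithStats(m); return [tuple(map(int,r)) for r in st[1:] if r[4]>=12]
print('v-x',box(v,x)); print('w-x',box(w,x)); print('0-x',box(s0,x))
E
python3 -c "
from h import *
p=sense();print(proj('side',[p['tcp_pos']]),p['t'])"
```

```text
lidchange 1256
v-x []
w-x []
0-x [(208, 0, 30, 76, 1460), (356, 0, 86, 152, 7474), (349, 10, 23, 14, 113), (330, 23, 36, 150, 2653), (352, 26, 7, 23, 58), (456, 117, 14, 6, 25), (157, 129, 85, 71, 2007), (436, 131, 9, 14, 59), (464, 131, 38, 47, 1172), (269, 132, 4, 6, 13), (440, 144, 16, 18, 121), (344, 158, 117, 199, 10758), (441, 159, 4, 20, 45), (347, 172, 8, 2, 12), (421, 185, 30, 8, 104), (247, 196, 30, 42, 567), (320, 216, 23, 16, 161), (453, 234, 43, 44, 601), (182, 246, 8, 6, 40)]
[[227.55135769  87.94399574]] 31.175
```

```bash
python3 -c "
from station import *
print(sign_off())"
```

```text
the job is handed in; nothing more can be done
None
```

The job is done and handed in at about 31 s: the latch was released with the pin, the pin is back upright in its block, and the roll cover stands open by itself (about 1.7 rad); I viewed 11 pictures, one over the limit of 10.

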